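# Index the rosette on by four clicks

### The job

The rosette blank on the indexing table is ready for its next cut: turn the table's wheel clockwise (seen from above) by exactly four clicks from where it stands, and leave it resting in that click position. The pegs on the wheel can simply be pushed round. Never let it go more than one click past that position on the way, and leave the two chisels and the offcut beside the table where they are.

Things in the scene. Friction and masses are not known exactly. Their poses are not given: they have to be found in the camera images.
- indexer: The indexing table, screwed to the bench: grey square base 210 x 210 mm, 18 mm high, carrying a dark steel wheel 180 mm in diameter (upper face 45 mm above the bench). A grey pointer block with a white dash, level with the wheel, stands on the base at the wheel's rim, on the base's -x side. Origin: on the wheel's axis at bench height; z up.
- axis_top (a point): Point on the wheel's vertical axis, level with the wheel's upper face, 45 mm above the bench. A round wooden rosette blank, 80 mm in diameter, is fixed on the wheel's centre; with its screw it rises 27 mm above that face.
- wheel (a joint): Wheel angle, rad, growing clockwise seen from above. 12 click positions a turn, at multiples of 0.5236 (30 deg); no end stops. Let go, it springs to the nearest click position (within 0.01 rad); past half-way between two it tips to the next. Turning takes up to 0.45 N m (6 N at a peg) plus 0.25 N m per rad/s.
- wheel_mark (a point): Point on the wheel's upper face, 75 mm from the axis, on the middle line of the only broad white bar (42 x 11 mm, lying along a radius from 46 to 88 mm). It turns with the wheel; the twelve fine pale lines at the rim are 30 degrees apart.
- peg0 (a point): Peg 1 of four equal upright bare-metal pegs fixed on the wheel for turning it: 14 mm in diameter, 42 mm tall above the wheel's face, 75 mm from the axis, 90 degrees apart (the white bar lies mid-way between two of them). The point lies on the peg's axis, 21 mm above the wheel's face (66 mm above the bench). The pegs turn with the wheel.
- peg1 (a point): Peg 2 of four equal upright bare-metal pegs fixed on the wheel for turning it: 14 mm in diameter, 42 mm tall above the wheel's face, 75 mm from the axis, 90 degrees apart (the white bar lies mid-way between two of them). The point lies on the peg's axis, 21 mm above the wheel's face (66 mm above the bench). The pegs turn with the wheel.
- peg2 (a point): Peg 3 of four equal upright bare-metal pegs fixed on the wheel for turning it: 14 mm in diameter, 42 mm tall above the wheel's face, 75 mm from the axis, 90 degrees apart (the white bar lies mid-way between two of them). The point lies on the peg's axis, 21 mm above the wheel's face (66 mm above the bench). The pegs turn with the wheel.
- peg3 (a point): Peg 4 of four equal upright bare-metal pegs fixed on the wheel for turning it: 14 mm in diameter, 42 mm tall above the wheel's face, 75 mm from the axis, 90 degrees apart (the white bar lies mid-way between two of them). The point lies on the peg's axis, 21 mm above the wheel's face (66 mm above the bench). The pegs turn with the wheel.
- chisel_a: Bystander, loose on the bench, to be left alone: thin carving chisel lying flat, wooden handle, 225 mm long, 27 mm high; origin at its underside.
- chisel_b: Bystander, loose on the bench, to be left alone: wider carving chisel lying flat, wooden handle, 225 mm long, 27 mm high; origin at its underside.
- offcut: Bystander, loose on the bench, to be left alone: wooden offcut 90 x 50 x 30 mm lying flat; origin at its underside.

How it is judged:
By the outcome, as a careful person would: the job done as asked, in the order asked, and still so for the second after the job is handed in, with the robot touching nothing.
It also fails if it takes over 51 s, if anything falls off the work surface, if the arm or the gripper's body presses on something with over 40 N, if the wrist force passes 120 N, or if a joint passes its speed limit or range.

### The arm

A 6-joint arm with a two-finger parallel gripper is mounted at the origin on the work surface. World frame = base frame: x ahead of the robot, y to its left, z up, the work surface at z = 0. Lengths are in mm, angles in rad, forces in N, time in s.
With the tool pointing down it reaches from about 350 to 775 mm from the base axis. Payload 7.3 kg.
Tool frame: the origin (TCP) lies on the centre line of the jaws, within the pads' length; the fingertips stand 22 mm ahead of it and the grasp point (between the pads) lies 3 mm ahead of it; z points along the fingers, y is the direction in which the jaws open and shut (so a half turn about z gives the same grasp; the last joint's range is limited). The gripper opens to 92 mm and grips with 3 to 60 N. Pads are 19 mm wide; open, the fingers measure 130 mm over their backs; the gripper's body (75 mm by 190 mm) begins 47 mm behind the grasp point.
Start: joints at [-1.377, 0.342, 1.524, -0, 1.275, -0.146], TCP at [175.004, -494.991, 248.741] pointing down, gripper open.
Joint ranges: [-2.53, 2.53], [-0.77, 2.02], [0.04, 2.7], [-1, 4.14], [0.28, 2.66], [-3.11, 3.11]. Speed limits (rad/s): [2.57, 2.57, 3.14, 3.14, 3.14, 3.14].

### API

Orientations are given as [roll, pitch, yaw] about the fixed x, y, z axes, in that order (R = Rz(yaw) Ry(pitch) Rx(roll)).
In Python, from plant import get_obs, capture, bot, spot_in gives the robot as it stands.
- The arm moves only by the shell command python3 -m handwheel 'ROWS' [OPENING]. ROWS is JSON, a list of rows, each a list of 2 entries, a list of its own where there are three numbers: the shift along the world's x, y, z in mm, then the turn, a rotation vector about the world's x, y, z in rad. In form: [[[x, y, z], [wx, wy, wz]], ...]. A call has 1 to 12 rows; each row shifts and turns the commanded pose from where the row before left it; what a row does not reach is not made up. A row lasts 1/8 s, in which the tool goes at most 62.5 mm and 10.7 degrees, less where a joint would pass 70% of its speed; a pose out of reach is approached as far as the arm can. A call is refused whole if a number of a shift passes 62.5 or a number of a turn 0.188, either way. A call with a gripper value outside its range is refused whole. OPENING is the closure, from 0 (fully open) to 1 (shut), set as the call begins (- or left out, the last holds). The fingers move at their own pace and stop on an object; the grip force is fixed at half the most. Time passes only in rows, so rows that do not move let the fingers close. It gives the time, the measured TCP pose, the force and the opening at its end, in the units of the state.
- get_obs(): the state, without advancing time (a new reading comes with each control period).
- capture(name): name is "scene" or "side" or "wrist"; returns a dict with "img" (384x512x3 uint8, red, green, blue), "fx", "fy", "cx", "cy" (pixels), "k1" (the pictures are not rectified: a ray, as slopes to the right and down, at radius r is drawn at 1 + k1 r^2 times it, then the intrinsics apply), "cam_to_world" (4x4, takes a point from camera to world coordinates). Camera axes: x right, y up, looking along -z (the intrinsics and any distortion apply to the point x, -y, -z); pixel columns grow to the right and rows downward; lengths in mm; the calibration is good to about 2 mm. A picture is of the moment at which its call begins. There is no depth.
- bot.close_job(): hands the job in, once; it reports no verdict.
Trained networks look in the newest picture that a camera, given by its name, has taken for a name from the list of things; names that differ only in an ending like _2 or _b are one class to them, and where a whole thing is asked for, a point or a joint stands for the part that bears it (a point fixed in the world has none). Each returns a list of dicts, best first, with "score" (0 to 1); they miss things now and then, are a little off and sometimes report something else, mostly with a low value. They report only what shows in the picture. A call takes as long as a camera call.
- spot_in(thing, camera): "xyz" ([x, y, z] in mm, in the coordinates of the camera as it stood for that picture, good to about 4 mm: the middle of the surface that is visible of it).
The state is a dict: "time": time; "joint_positions": joint angles; "dq": joint speeds; "tau": joint torques, N m; "tool_pos": TCP position; "tcp_rot": TCP orientation; "contact_force": force on the tool from outside, world axes, zero at the start; "moment": the same for the moment, N m; "grip_width": finger opening in mm.
Only numpy, scipy, OpenCV 4.12 (cv2) and the standard library are available. Lean on these libraries where they do the work, as an engineer would, in place of code of your own. Each camera call takes 0.05 s, during which the arm holds its last target. There are 200 camera calls.

## Working session

There is one attempt and no reset: what is moved stays moved. The work goes in short steps, Python scripts to look and compute and a shell command to move; the robot and the scene stay as the last step left them, time stands still between calls to the robot, and variables do not carry over. Pictures are saved under pics/ and viewed, about 8 in all and at most 12, crops included, and the job is handed in when it is done.

```bash
mkdir -p pics
cat > h.py <<'E'
import numpy as np,cv2
from plant import get_obs,capture,bot,spot_in
def ray(c,u,v):
    K=np.array([[c['fx'],0,c['cx']],[0,c['fy'],c['cy']],[0,0,1.]])
    p=cv2.undistortPoints(np.array([[[u,v]]],float),K,np.array([c['k1'],0,0,0.]))[0,0]
    T=np.array(c['cam_to_world']);return T[:3,3],T[:3,:3]@np.array([p[0],-p[1],-1])
def onz(c,u,v,z):
    o,d=ray(c,u,v);return o+d*(z-o[2])/d[2]
def proj(c,P):
    T=np.array(c['cam_to_world']);q=T[:3,:3].T@(np.asarray(P,float)-T[:3,3]);a,b=q[0]/-q[2],-q[1]/-q[2];s=1+c['k1']*(a*a+b*b)
    return c['fx']*a*s+c['cx'],c['fy']*b*s+c['cy']
def spots(n,cam,c):
    T=np.array(c['cam_to_world']);return [(np.round(T[:3,:3]@np.array(s['xyz'])+T[:3,3],1),round(s['score'],2)) for s in spot_in(n,cam)]
E
python3 - <<'E'
from h import *
for n in ['scene','side']:
    c=capture(n);cv2.imwrite(f'pics/{n}1.png',c['img'][:,:,::-1])
    for t in ['indexer','wheel_mark','axis_top','peg0','chisel_a','offcut']: print(n,t,spots(t,n,c))
o=get_obs();print(o['time'],o['tool_pos'],o['tcp_rot'],o['grip_width'])
E
```

```text
scene indexer [(array([563.2, 117. ,  42.6]), 0.73)]
scene wheel_mark [(array([550.7, 111.6,  43.5]), 0.79)]
scene axis_top [(array([562. , 117.9,  46.8]), 0.88)]
scene peg0 [(array([547.3, 108.7,  43.6]), 0.95)]
scene chisel_a [(array([501.2, 265.8,  20.1]), 0.87), (array([578.2, -45.1,  15.7]), 0.65)]
scene offcut [(array([707.8, 140.1,  27.6]), 0.66)]
side indexer [(array([512.8, 136.9,  45.7]), 0.59)]
side wheel_mark [(array([526.1, 123.5,  47.8]), 0.93)]
side axis_top [(array([515. , 135.9,  42.9]), 0.9)]
side peg0 [(array([526.4, 123.5,  43.9]), 0.56)]
side chisel_a [(array([555.7, -42.6,   8.2]), 0.9), (array([481.8, 273.5,  15.6]), 0.56)]
side offcut [(array([686.8, 145.3,  30.1]), 0.56)]
0.7 [ 174.98658313 -494.98877894  248.73958068] [3.14152741e+00 2.79889936e-05 3.39747821e-01] 92.04699016811303
```

View pics/scene1.png

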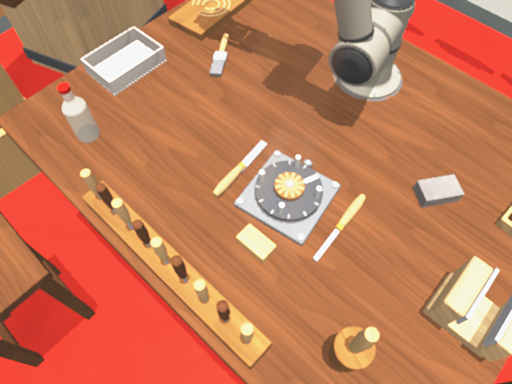

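View pics/side1.png

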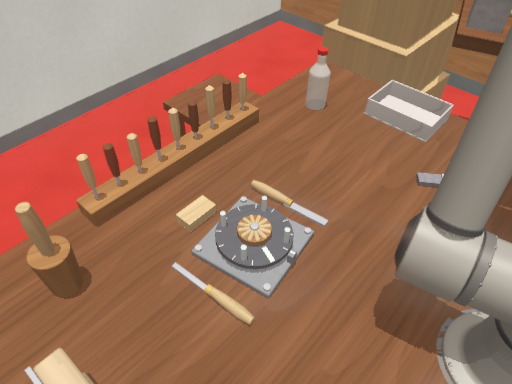

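The scene view shows the table around (289,186). In the side view it is around (255,230). A chisel lies on each side in both pictures, and the offcut is beyond. The two cameras' spots disagree by about 50 mm, so I'll measure from pixels on enlarged crops.

Run:
```python
from h import *
a=cv2.imread('pics/scene1.png')[135:255,210:370];b=cv2.imread('pics/side1.png')[175:325,160:340]
cv2.imwrite('pics/cropA.png',cv2.resize(a,None,fx=5,fy=5,interpolation=cv2.INTER_CUBIC))
cv2.imwrite('pics/cropB.png',cv2.resize(b,None,fx=4,fy=4,interpolation=cv2.INTER_CUBIC))
for n,px in [('scene',[(289,185),(372,80)]),('side',[(254,228),(480,350)])]:
    c=capture(n);print(n,np.round(c['cam_to_world'],3).tolist(),c['fx'],c['k1'])
    for p in px: print(p,onz(c,*p,60))
    print('base',proj(c,[0,0,0]))
```

```text
scene [[-0.679, -0.632, 0.374, 996.807], [0.734, -0.585, 0.346, 402.466], [0.0, 0.509, 0.861, 947.449], [0.0, 0.0, 0.0, 1.0]] 403.222351655707 -0.06672040220903999
(289, 185) [537.02210154 104.19912661  60.        ]
(372, 80) [71.31964957 47.99319759 60.        ]
base (np.float64(367.4446588056566), np.float64(75.08078387950994))
side [[-0.743, 0.488, -0.458, 157.539], [-0.669, -0.527, 0.524, 547.987], [0.014, 0.696, 0.718, 774.401], [0.0, 0.0, 0.0, 1.0]] 406.278561499911 -0.02268730457594581
(254, 228) [539.39008146 107.37987189  60.        ]
(480, 350) [47.8731818  42.14763753 60.        ]
base (np.float64(499.6324360291733), np.float64(363.2190161073397))
```

View pics/cropA.png

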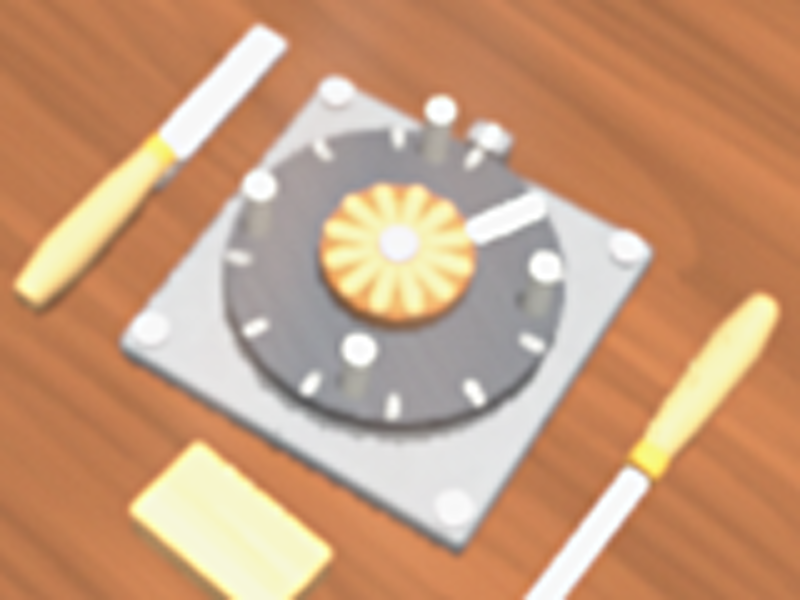

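View pics/cropB.png

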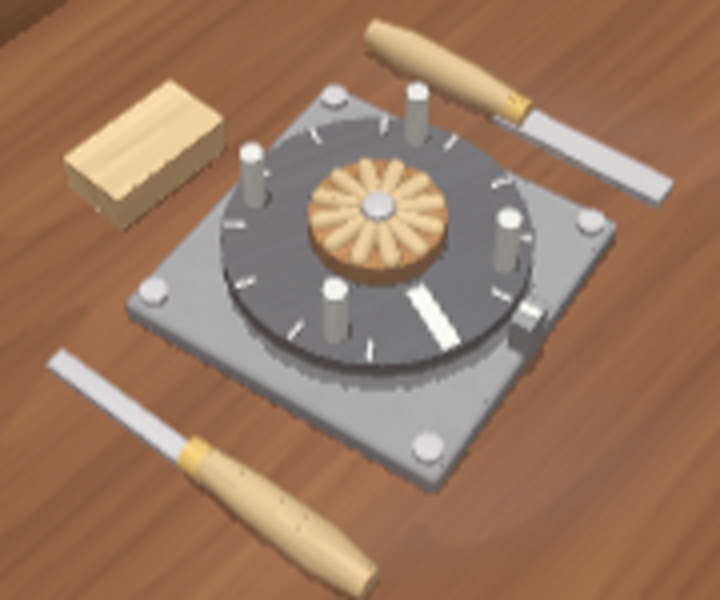

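In crop A the peg tops are at (440,110), (260,187), (358,350) and (545,267), with the screw at (398,242), the bar at (507,218) and the pointer at (490,137). Crop B shows the same layout, seen from the robot's left.

Run:
```python
from h import *
S={'scene':((210,135,5),dict(screw=(398,242,72),p1=(440,110,87),p2=(260,187,87),p3=(358,350,87),p4=(545,267,87),bar=(507,218,45),ptr=(489,135,47),chAtip=(270,38,5),chAend=(30,295,15),chBend=(765,305,15),off=(230,520,30),c1=(337,90,20),c2=(627,247,20),c3=(455,505,20),c4=(152,328,20))),
'side':((160,175,4),dict(screw=(377,205,72),p1=(509,217,87),p2=(416,92,87),p3=(252,153,87),p4=(335,290,87),bar=(434,317,45),ptr=(528,312,47),chAtip=(665,190,5),chAend=(375,35,15),chBend=(365,580,15),chBtip=(60,360,5),off=(145,140,30),c1=(592,220,20),c2=(428,446,20),c3=(153,290,20),c4=(334,96,20)))}
for n,((x0,y0,f),d) in S.items():
    c=capture(n);P={k:onz(c,x0+(u+.5)/f-.5,y0+(v+.5)/f-.5,z) for k,(u,v,z) in d.items()}
    ctr=np.mean([P['p%d'%i] for i in (1,2,3,4)],0)
    print(n,'ctr pegs',ctr.round(1),'corners',np.mean([P['c%d'%i] for i in (1,2,3,4)],0).round(1))
    for k,p in P.items():
        r=p-ctr;print(k,p.round(1),'r',round(np.hypot(r[0],r[1]),1),'ang',round(np.degrees(np.arctan2(r[1],r[0])),1))
    print('base yaw c4-c1',np.degrees(np.arctan2(*(P['c4']-P['c1'])[1::-1])))
```

```text
scene ctr pegs [538.  104.8  87. ] corners [534.1 102.8  20. ]
screw [538.3 104.8  72. ] r 0.3 ang -10.1
p1 [469.3  73.8  87. ] r 75.4 ang -155.7
p2 [568.8  37.   87. ] r 74.5 ang -65.6
p3 [606.5 135.3  87. ] r 75.0 ang 24.0
p4 [507.5 173.1  87. ] r 74.8 ang 114.1
bar [473.4 128.4  45. ] r 68.8 ang 159.9
ptr [439.5  88.6  47. ] r 99.9 ang -170.6
chAtip [446.9 -63.3   5. ] r 191.3 ang -118.5
chAend [667.6 -37.6  15. ] r 192.6 ang -47.7
chBend [404.9 255.5  15. ] r 201.1 ang 131.5
off [696.  133.6  30. ] r 160.6 ang 10.3
c1 [457.2  -3.4  20. ] r 135.1 ang -126.7
c2 [429.2 180.1  20. ] r 132.4 ang 145.3
c3 [610.1 208.1  20. ] r 126.0 ang 55.1
c4 [639.8  26.3  20. ] r 128.6 ang -37.7
base yaw c4-c1 9.243486610478287
side ctr pegs [538.3 108.7  87. ] corners [540.4 105.9  20. ]
screw [537.3 110.4  72. ] r 2.0 ang 120.9
p1 [470.7  77.4  87. ] r 74.5 ang -155.1
p2 [569.3  41.   87. ] r 74.5 ang -65.3
p3 [606.1 139.3  87. ] r 74.4 ang 24.2
p4 [507.  177.3  87. ] r 75.3 ang 114.6
bar [476.  131.4  45. ] r 66.2 ang 160.0
ptr [439.4  95.2  47. ] r 99.8 ang -172.2
chAtip [450.2 -61.    5. ] r 191.2 ang -117.4
chAend [666.9 -33.1  15. ] r 191.5 ang -47.8
chBend [410.2 259.6  15. ] r 197.9 ang 130.3
chBtip [629.3 273.3   5. ] r 188.1 ang 61.1
off [698.9 142.3  30. ] r 164.1 ang 11.8
c1 [ 4.632e+02 -2.000e-01  2.000e+01] r 132.3 ang -124.5
c2 [435.1 182.5  20. ] r 126.8 ang 144.4
c3 [617.6 211.6  20. ] r 129.9 ang 52.3
c4 [645.6  29.8  20. ] r 133.3 ang -36.3
base yaw c4-c1 9.343120006092368
```

Both cameras agree: axis at about (538,107), pegs at −155.4°, −65.4°, 24.4° and 114.4°, radius 75 mm. The bar is one click from the pointer. I'll grip the peg at 114° (507,175) tangentially and carry it round −120°, to −5.6°. First I move above it.

```bash
python3 -m handwheel '[[[27,55,0],[0,0,0.138]],[[27,55,0],[0,0,0.138]],[[27,55,0],[0,0,0.138]],[[27,55,0],[0,0,0.138]],[[27,55,0],[0,0,0.138]],[[27,55,0],[0,0,0.138]],[[27,55,0],[0,0,0.138]],[[27,55,0],[0,0,0.138]],[[27,55,0],[0,0,0.138]],[[27,55,0],[0,0,0.138]],[[27,55,0],[0,0,0.138]],[[27,55,0],[0,0,0.138]]]' 0
python3 -m handwheel '[[[0,0,0],[0,0,0]],[[0,0,0],[0,0,0]]]'
python3 - <<'E'
from h import *
c=capture('wrist');cv2.imwrite('pics/wrist1.png',c['img'][:,:,::-1])
for p in [(507.2,175.2,87),(538,107,72),(606.3,137.3,87)]: print(p,proj(c,p))
E
```

```text
time: 2.4
tool_pos: [499.7, 167.1, 248.9]
tcp_rot: [3.141, 0.0, 2.001]
contact_force: [0.9, -0.6, 0.2]
grip_width: 91.7
time: 2.65
tool_pos: [498.6, 164.8, 248.4]
tcp_rot: [-3.14, 0.0, 1.996]
contact_force: [-0.2, -0.5, 0.6]
grip_width: 91.7
(507.2, 175.2, 87) (np.float64(272.48693324868435), np.float64(176.95485986418913))
(538, 107, 72) (np.float64(271.28186561047266), np.float64(235.1980917241521))
(606.3, 137.3, 87) (np.float64(336.59464383174605), np.float64(240.97507547101173))
```

View pics/wrist1.png

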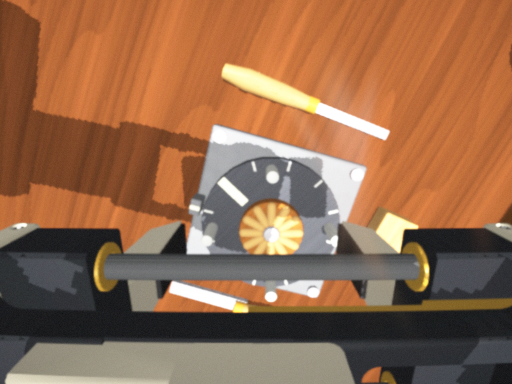

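The wrist view puts the peg top at (272,175) and the screw at (271,235), within 2 px of prediction. Now I descend and grip.

```bash
python3 -m handwheel '[[[8.5,11,0],[0,0,0]],[[0,0,-40],[0,0,0]],[[0,0,-40],[0,0,0]],[[0,0,-40],[0,0,0]],[[0,0,-30],[0,0,0]],[[0,0,-20],[0,0,0]],[[0,0,0],[0,0,0]],[[0,0,0],[0,0,0]]]'
python3 -m handwheel '[[[0,0,0],[0,0,0]],[[0,0,0],[0,0,0]],[[0,0,0],[0,0,0]],[[0,0,0],[0,0,0]],[[0,0,0],[0,0,0]],[[0,0,0],[0,0,0]],[[0,0,0],[0,0,0]],[[0,0,0],[0,0,0]]]' 1
```

```text
time: 3.7
tool_pos: [508.4, 175.9, 79.7]
tcp_rot: [3.14, 0.0, 1.995]
contact_force: [-0.5, -0.4, 0.4]
grip_width: 91.9
time: 4.7
tool_pos: [507.5, 176.0, 78.7]
tcp_rot: [3.142, -0.0, 1.996]
contact_force: [-0.4, -0.2, 0.3]
grip_width: 16.4
```

```bash
python3 -m handwheel '[[[0,0,0],[0,0,0]],[[0,0,0],[0,0,0]],[[0,0,0],[0,0,0]]]'
python3 - <<'E'
import numpy as np
a=np.radians(114.4-5*np.arange(25));p=75*np.c_[np.cos(a),np.sin(a)];print(np.diff(p,axis=0).round(1).tolist(),p[-1]-p[0])
E
```

```text
time: 5.08
tool_pos: [507.4, 176.0, 78.7]
tcp_rot: [-3.141, -0.0, 1.996]
contact_force: [-1.2, -0.9, -0.3]
grip_width: 13.6
[[6.1, 2.4], [6.3, 1.9], [6.4, 1.3], [6.5, 0.8], [6.5, 0.2], [6.5, -0.4], [6.5, -0.9], [6.4, -1.5], [6.2, -2.0], [6.0, -2.6], [5.8, -3.1], [5.5, -3.6], [5.1, -4.0], [4.8, -4.5], [4.4, -4.9], [3.9, -5.2], [3.5, -5.6], [3.0, -5.8], [2.4, -6.1], [1.9, -6.3], [1.3, -6.4], [0.8, -6.5], [0.2, -6.5], [-0.4, -6.5]] [105.62488724 -75.61999204]
```

The peg is gripped at 13.6 mm. Next is the first 60° of the arc.

```bash
python3 -m handwheel '[[[6.1,2.4,0],[0,0,-0.0873]],[[6.3,1.9,0],[0,0,-0.0873]],[[6.4,1.3,0],[0,0,-0.0873]],[[6.5,0.8,0],[0,0,-0.0873]],[[6.5,0.2,0],[0,0,-0.0873]],[[6.5,-0.4,0],[0,0,-0.0873]],[[6.5,-0.9,0],[0,0,-0.0873]],[[6.4,-1.5,0],[0,0,-0.0873]],[[6.2,-2.0,0],[0,0,-0.0873]],[[6.0,-2.6,0],[0,0,-0.0873]],[[5.8,-3.1,0],[0,0,-0.0873]],[[5.5,-3.6,0],[0,0,-0.0873]]]'
python3 -m handwheel '[[[0,0,0],[0,0,0]],[[0,0,0],[0,0,0]]]'
```

```text
time: 6.58
tool_pos: [582.1, 167.8, 78.7]
tcp_rot: [-3.141, 0.001, 0.945]
contact_force: [-3.0, -0.7, 2.8]
grip_width: 13.1
time: 6.82
tool_pos: [581.9, 168.1, 78.7]
tcp_rot: [3.142, 0.001, 0.95]
contact_force: [-2.1, -4.3, 1.0]
grip_width: 13.0
```

```bash
python3 -m handwheel '[[[5.1,-4.0,0],[0,0,-0.0873]],[[4.8,-4.5,0],[0,0,-0.0873]],[[4.4,-4.9,0],[0,0,-0.0873]],[[3.9,-5.2,0],[0,0,-0.0873]],[[3.5,-5.6,0],[0,0,-0.0873]],[[3.0,-5.8,0],[0,0,-0.0873]],[[2.4,-6.1,0],[0,0,-0.0873]],[[1.9,-6.3,0],[0,0,-0.0873]],[[1.3,-6.4,0],[0,0,-0.0873]],[[0.8,-6.5,0],[0,0,-0.0873]],[[0.2,-6.5,0],[0,0,-0.0873]],[[-0.4,-6.5,0],[0,0,-0.0873]]]'
python3 -m handwheel '[[[0,0,0],[0,0,0]],[[0,0,0],[0,0,0]]]'
```

```text
time: 8.32
tool_pos: [612.9, 100.1, 78.7]
tcp_rot: [3.141, 0.0, -0.1]
contact_force: [-0.6, -0.5, 1.7]
grip_width: 13.3
time: 8.57
tool_pos: [612.9, 100.4, 78.7]
tcp_rot: [3.141, 0.0, -0.097]
contact_force: [-2.8, -2.7, 1.3]
grip_width: 13.1
```

The peg is at about −5°, as planned. I'll open, then lift clear.

```bash
python3 -m handwheel '[[[0,0,0],[0,0,0]],[[0,0,0],[0,0,0]],[[0,0,0],[0,0,0]],[[0,0,0],[0,0,0]],[[0,0,0],[0,0,0]],[[0,0,0],[0,0,0]],[[0,0,0],[0,0,0]],[[0,0,0],[0,0,0]],[[0,0,0],[0,0,0]],[[0,0,0],[0,0,0]]]' 0
python3 -m handwheel '[[[0,0,20],[0,0,0]],[[0,0,40],[0,0,0]],[[0,0,50],[0,0,0]],[[0,0,50],[0,0,0]],[[0,-50,20],[0,0,0]],[[0,-60,0],[0,0,0]],[[0,-60,0],[0,0,0]],[[0,-60,0],[0,0,0]],[[0,-60,0],[0,0,0]],[[0,-60,0],[0,0,0]],[[0,0,0],[0,0,0]],[[0,0,0],[0,0,0]]]'
python3 - <<'E'
from h import *
ims=[]
for n,(x,y) in dict(scene=(210,135),side=(170,175)).items():
    c=capture(n);im=c['img'][:,:,::-1].copy();ims.append(cv2.resize(im[y:y+130,x:x+160],None,fx=2.5*2,fy=5,interpolation=cv2.INTER_CUBIC))
    for i,b in enumerate((39.6,)): print(n,'expected bar px in tile',[ (5*(proj(c,[538+r*np.cos(np.radians(b)),107+r*np.sin(np.radians(b)),45])-np.array([x,y]))).round() for r in (46,88)])
    for t in ['wheel_mark']: print(spots(t,n,c))
cv2.imwrite('pics/end.png',cv2.resize(np.vstack(ims),None,fx=.46,fy=.46,interpolation=cv2.INTER_AREA))
cv2.imwrite('pics/endA.png',ims[0][:600]);cv2.imwrite('pics/endB.png',ims[1][:600])
E
```

```text
time: 9.82
tool_pos: [613.1, 100.2, 78.7]
tcp_rot: [3.142, 0.0, -0.099]
contact_force: [0.3, -0.3, -0.3]
grip_width: 92.0
time: 11.32
tool_pos: [613.0, -249.5, 258.5]
tcp_rot: [-3.141, 0.0, -0.1]
contact_force: [0.8, -0.0, 0.1]
grip_width: 91.7
scene expected bar px in tile [array([395., 347.]), array([394., 420.])]
[(array([547.5, 112.4,  41.5]), 0.8)]
side expected bar px in tile [array([322., 283.]), array([231., 279.])]
[(array([528. , 122.3,  44.9]), 0.65)]
```

View pics/endA.png

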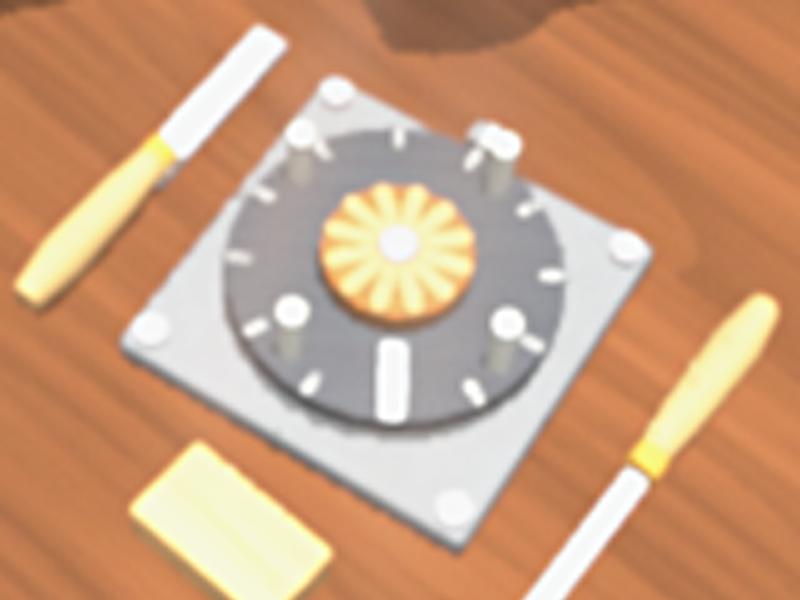

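View pics/endB.png

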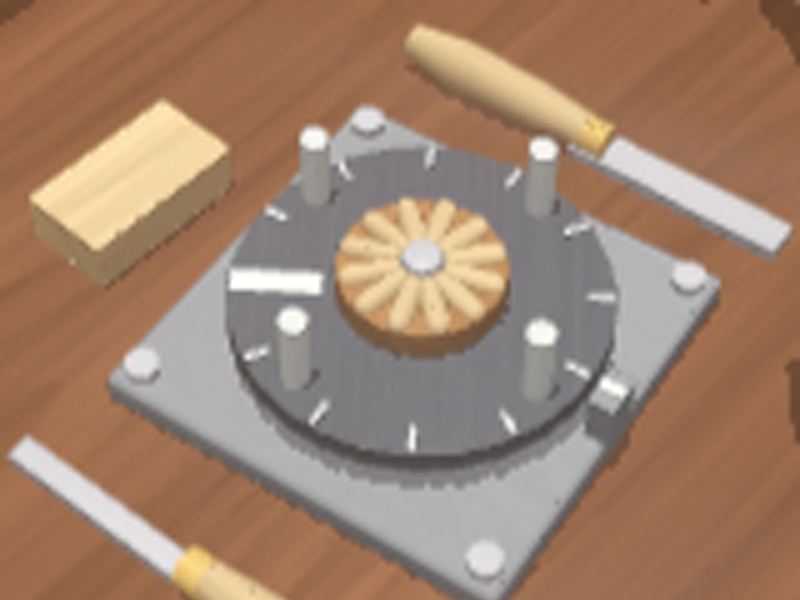

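The white bar runs from (393,343) to (392,418) in tile A and from (322,283) to (231,279) in tile B, exactly where four clicks should put it. The chisels and offcut haven't moved, so I'm handing in.

```bash
python3 -c "from plant import bot;print(bot.close_job())"
```

```text
the job is handed in; nothing more can be done
None
```

The wheel is turned clockwise by four clicks and resting in that position, and the job is handed in. I gripped one peg, carried it 120° round the axis without overshooting, let go so the wheel settled in its click, and backed the arm well clear.

- **Wheel position:** in both fixed cameras the white bar lies within about 1 mm of where four clicks should put it.
- **Surroundings:** the two chisels and the offcut appear in the same places as before. The highest tool force reported at the end of a move was about 5 N, and the clock read 11.3 s just before handing in.
- **Check that disagreed:** the network's `spot_in` positions for the table differed by about 50 mm between cameras. I ignored them and measured from pixels, where the two cameras agreed to about 4 mm.

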